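Pile the button tins on their stands

ROBOT

A 6-joint arm with a two-finger parallel gripper is mounted at the origin on the work surface. World frame = base frame: x ahead of the robot, y to its left, z up, the work surface at z = 0. Lengths are in m, angles in degrees, forces in N, time in s.
With the tool pointing down it reaches from about 0.3 to 0.775 m from the base axis. Payload 14.6 kg.
Tool frame: the origin (TCP) lies at the very end of the fingers, on their centre line; the grasp point (between the pads) lies 19 mm behind it; z points along the fingers, y is the direction in which the jaws open and shut (so a half turn about z gives the same grasp; the last joint's range is limited). The gripper opens to 94 mm and grips with 3 to 60 N. Pads are 16 mm wide; open, the fingers measure 119 mm over their backs; the gripper's body (75 mm by 177 mm) begins 78 mm behind the grasp point.
Start: joints at [-69.19, 17.183, 87.147, -0, 75.671, -3.816], TCP at [0.229, -0.5, 0.205] pointing down, gripper open.
Joint ranges: [-173.82, 173.82], [-45.26, 126.66], [13.44, 144.39], [-59.66, 239.66], [0, 175.72], [-146.38, 146.38]. Speed limits (degrees/s): [127.2, 127.2, 147.25, 180, 180, 180].

INTERFACE

Orientations are given as [roll, pitch, yaw] about the fixed x, y, z axes, in that order (R = Rz(yaw) Ry(pitch) Rx(roll)).
In Python, from workcell import arm gives the robot as it stands.
- The arm moves only by the tool send_rows, never from a script. Its argument "series" is a list of rows, each an object of numbers: "x", "y", "z": the shift along the tool's x, y, z in cm; "rx", "ry", "rz": the turn, a rotation vector about the tool's x, y, z in rad; "gripper": the finger opening in cm, from 0 to 9.4. In form: [{"x": .., "y": .., "z": .., "rx": .., "ry": .., "rz": .., "gripper": ..}, ...]. A call has 1 to 8 rows; each row shifts and turns the commanded pose from where the row before left it, along the tool's axes as they then stand; what a row does not reach is not made up. A row lasts 1/8 s, in which the tool goes at most 62.5 mm and 10.7 degrees, less where a joint would pass 70% of its speed; a pose out of reach is approached as far as the arm can. A call with a gripper value outside its range is refused whole. The fingers move at their own pace and stop on an object; "force" is the grip in N (left out, the last holds). Time passes only in rows, so rows that do not move let the fingers close. It gives the time, the measured TCP pose, the force and the opening at its end, in the units of the state.
- arm.sense(): the state, without advancing time (a new reading comes with each control period).
- arm.capture(name): name is "side" or "top"; returns (picture, depth): 420x560x3 uint8, red, green, blue; 420x560 float32, m along the optical axis (not along the pixel's ray), 0 where there is no reading.
- arm.get_calibration(name): a dict with "camera_matrix" (3x3 intrinsics, pixels), "rvec" (rotation vector, rad) and "tvec" (3), from world to camera coordinates, as OpenCV has them. Camera axes: x right, y down, z forward; pixel columns grow to the right and rows downward; lengths in m; the calibration is good to about 2 mm. A picture is of the moment at which its call begins. get_calibration takes no time and is no camera call.
- arm.job_done(): hands the job in, once; it reports no verdict.
Trained networks look in the newest picture that a camera, given by its name, has taken for a name from the list of things; names that differ only in an ending like _2 or _b are one class to them, and where a whole thing is asked for, a point or a joint stands for the part that bears it (a point fixed in the world has none). Each returns a list of dicts, best first, with "score" (0 to 1); they miss things now and then, are a little off and sometimes report something else, mostly with a low value. They report only what shows in the picture. A call takes as long as a camera call.
- arm.search_frame(camera, target): "position" ([x, y, z] in m, in world coordinates, good to about 4 mm: the middle of the surface that is visible of it).
The state is a dict: "clock": time; "joints": joint angles; "joint_velocities": joint speeds; "joint_efforts": joint torques, N m; "eef_pos": TCP position; "eef_rot": TCP orientation; "ft_force": force on the tool from outside, world axes, zero at the start; "torque": the same for the moment, N m; "opening": finger opening in m.
Only numpy, scipy, OpenCV 4.12 (cv2) and the standard library are available. Lean on these libraries where they do the work, as an engineer would, in place of code of your own. Each camera call takes 0.05 s, during which the arm holds its last target. There are 200 camera calls.

TASK

Put the button tins away in two neat piles: the three round tins on the round wooden stand and the two rectangular tins on the rectangular wooden stand, each pile with its biggest tin at the bottom and getting smaller upwards. Set every tin upright, lid up and centred on what is under it, the rectangular ones with their long sides along the stand's long side. Leave the thread cone and the dish of pins where they stand.

Things in the scene. Friction and masses are not known exactly. Their poses are not given: they have to be found in the camera images.
- round_large: The large round button tin: closed upright aluminium cylinder 64 mm in diameter and 30 mm tall, with a clear flat lid showing buttons. Loose, 40 to 200 g. Origin: centre of its underside, z up; its yaw means nothing.
- round_medium: The medium round button tin: closed upright aluminium cylinder 50 mm in diameter and 30 mm tall, with a clear flat lid showing buttons. Loose, 40 to 200 g. Origin: centre of its underside, z up; its yaw means nothing.
- round_small: The small round button tin: closed upright aluminium cylinder 36 mm in diameter and 30 mm tall, with a clear flat lid showing buttons. Loose, 40 to 200 g. Origin: centre of its underside, z up; its yaw means nothing.
- rect_large: The large rectangular button tin: closed aluminium box 84 mm long (its x axis), 60 mm wide (its y axis) and 34 mm tall, with a clear flat lid showing buttons. Loose, 70 to 290 g. Origin: centre of its underside, z up.
- rect_small: The small rectangular button tin: closed aluminium box 60 mm long (its x axis), 42 mm wide (its y axis) and 34 mm tall, with a clear flat lid showing buttons. Loose, 70 to 290 g. Origin: centre of its underside, z up.
- round_stand: Round stand: flat brown wooden disc 84 mm in diameter and 12 mm thick, fixed to the table. Origin: centre of its underside, at table height; tins go on its flat top, 12 mm above the origin.
- rect_stand: Rectangular stand: flat brown wooden board 104 mm long (its x axis), 78 mm wide (its y axis) and 12 mm thick, fixed to the table. Origin: centre of its underside, at table height; tins go on its flat top, 12 mm above the origin.
- thread_cone: Bystander: upright cone of beige thread on a white base, 60 mm in diameter at the foot, 97 mm tall, loose. Origin: centre of its underside. To be left alone.
- pin_dish: Bystander: low white ceramic dish of pins, 76 mm in diameter at the rim, 22 mm tall (pins to 27 mm), loose. Origin: centre of its underside. To be left alone.

How it is judged:
By the outcome, as a careful person would: the job done as asked, in the order asked, and still so for the second after the job is handed in, with the robot touching nothing.
It also fails if it takes over 136 s, if anything falls off the work surface, if the arm or the gripper's body presses on something with over 40 N, if the wrist force passes 120 N, or if a joint passes its speed limit or range.

## Working session

There is one attempt and no reset: what is moved stays moved. The work goes in short steps, Python scripts to look and compute and a tool call to move; the robot and the scene stay as the last step left them, time stands still between calls to the robot, and variables do not carry over. Pictures are saved under pics/ and viewed, about 12 in all and at most 16, crops included, and the job is handed in when it is done.

Besides the shell and the picture viewer there is one more tool, called after "Request:" as name(argument=value, ...), one argument or row to a line, values as JSON. send_rows: Moves the arm, as the interface text tells. Its arguments: {"type":"object","properties":{"series":{"type":"array","items":{"type":"object","properties":{"x":{"type":"number"},"y":{"type":"number"},"z":{"type":"number"},"rx":{"type":"number"},"ry":{"type":"number"},"rz":{"type":"number"},"gripper":{"type":"number"}}}},"force":{"type":"number"}},"required":["series"]}

```bash
ls; mkdir -p pics; python3 - <<'E'
from workcell import arm
import cv2,numpy as np
print(arm.sense())
for n in ("top","side"):
    p,d=arm.capture(n); cv2.imwrite(f"pics/{n}0.png",p[:,:,::-1]); np.save(f"pics/{n}0.npy",d)
    c=arm.get_calibration(n); R=cv2.Rodrigues(np.array(c["rvec"]))[0]; print(n,c["camera_matrix"],-R.T@np.array(c["tvec"]).ravel())
for t in "round_large round_medium round_small rect_large rect_small round_stand rect_stand thread_cone pin_dish".split():
    for n in ("top","side"):
        print(t,n,[(np.round(r["position"],3).tolist(),round(r["score"],2)) for r in arm.search_frame(n,t)[:3]])
E
```

```text
pics
{'clock': 0.0, 'joints': array([-6.91894677e+01,  1.72157705e+01,  8.71798278e+01, -3.04816680e-04,
        7.56710059e+01, -3.81658316e+00]), 'joint_velocities': array([-0.01411864, -0.06860066, -0.0622442 , -0.08269645, -0.0608529 ,
       -0.05334112]), 'joint_efforts': array([-8.58035892e-04, -5.31804764e+01, -3.52736521e+01,  7.07848719e-02,
        2.43876205e-02, -7.96730183e-05]), 'eef_pos': array([ 0.22908754, -0.49972965,  0.20488846]), 'eef_rot': array([-1.79933524e+02, -4.13876625e-03,  2.46271886e+01]), 'ft_force': array([-0.22113761,  0.41016673,  0.07653183]), 'torque': array([-0.05455361, -0.0309096 ,  0.01121577]), 'opening': 0.09409162777127628}
top [[505.69523746   0.         272.13639648]
 [  0.         505.69523746 199.04502227]
 [  0.           0.           1.        ]] [3.30703900e-01 1.41844082e-04 1.46058863e+00]
side [[468.02812743   0.         275.853844  ]
 [  0.         468.02812743 213.79851458]
 [  0.           0.           1.        ]] [0.34941203 0.74721914 0.76270101]
round_large top [([0.666, 0.002, 0.03], 0.67)]
round_large side [([0.668, 0.00
[... 246 characters left out ...]

rect_large top [([0.529, -0.38, 0.036], 0.56)]
rect_large side [([0.532, -0.357, 0.032], 0.72)]
rect_small top [([0.636, -0.216, 0.032], 0.81), ([0.442, 0.077, 0.01], 0.24)]
rect_small side [([0.642, -0.204, 0.035], 0.75)]
round_stand top [([0.441, 0.076, 0.011], 0.91)]
round_stand side [([0.446, 0.087, 0.015], 0.79), ([0.532, 0.396, 0.026], 0.31)]
rect_stand top []
rect_stand side [([0.379, -0.268, 0.012], 0.85), ([0.53, -0.359, 0.034], 0.22)]
thread_cone top [([0.444, -0.075, 0.067], 0.85)]
thread_cone side [([0.45, -0.062, 0.046], 0.55), ([0.642, 0.233, 0.025], 0.42)]
pin_dish top [([0.529, 0.394, 0.028], 0.7), ([0.527, -0.379, 0.037], 0.42)]
pin_dish side [([0.528, 0.395, 0.027], 0.86)]
```

View pics/top0.png

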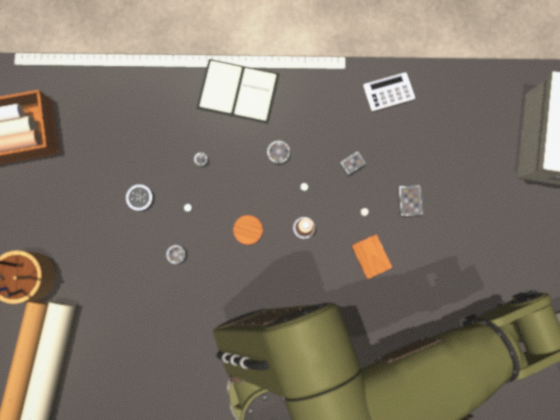

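View pics/side0.png

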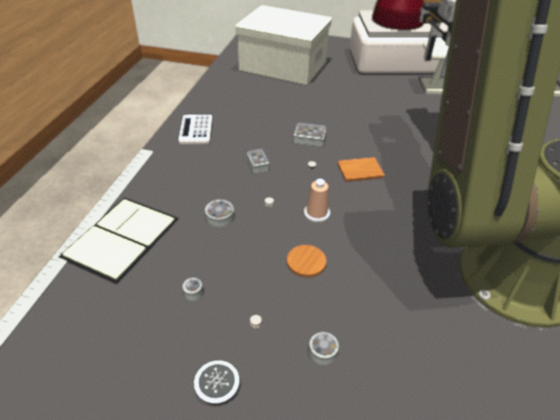

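The top view shows all the items on a dark table. Round tins are at (278,152), (175,254) and (200,159), and rect tins at (411,200) and (353,162). The round stand is at (248,230) and the rect stand at (372,257). The cone is at (304,227) and the dish at (139,197). The networks agree with this, apart from some low-scoring duplicates. Next I'll refine centres and yaws from depth.

```bash
cat > h.py <<'E'
from workcell import arm
import cv2,numpy as np
def cloud(n,d):
    c=arm.get_calibration(n);K=np.array(c["camera_matrix"]);R=cv2.Rodrigues(np.array(c["rvec"]))[0];t=np.array(c["tvec"]).ravel()
    v,u=np.mgrid[:d.shape[0],:d.shape[1]]
    P=np.stack([(u-K[0,2])/K[0,0]*d,(v-K[1,2])/K[1,1]*d,d],-1)
    return (P-t)@R
def blob(W,d,xy,zlo,zhi,rad):
    "points of height zlo..zhi within rad of xy: centroid, minAreaRect (m, long-side yaw), mean z"
    m=(d>0)&(W[...,2]>zlo)&(W[...,2]<zhi)&(np.hypot(W[...,0]-xy[0],W[...,1]-xy[1])<rad)
    p=W[m]; (cx,cy),(w,h),a=cv2.minAreaRect((p[:,:2]*1000).astype(np.float32))
    if w<h: w,h,a=h,w,a+90
    # yaw of long axis by PCA also
    q=p[:,:2]-p[:,:2].mean(0); ev,V=np.linalg.eigh(q.T@q); yp=np.degrees(np.arctan2(V[1,1],V[0,1]))
    return dict(n=int(m.sum()),cen=np.round(p[:,:2].mean(0)*1000,1).tolist(),box=[round(float(x),1) for x in (cx,cy,w,h,a)],pca=round(float(yp),1),z=round(float(np.median(p[:,2])*1000),1))
E
python3 - <<'E'
from h import *
T=dict(round_large=(.666,.002,30,.05),round_medium=(.365,.281,30,.045),round_small=(.639,.218,30,.04),rect_large=(.529,-.38,34,.065),rect_small=(.636,-.216,34,.05),round_stand=(.441,.076,12,.06),rect_stand=(.375,-.272,12,.075),thread_cone=(.444,-.07,80,.05),pin_dish=(.529,.394,22,.06))
for n in ("top","side"):
    d=np.load(f"pics/{n}0.npy");W=cloud(n,d)
    m=(np.hypot(W[...,0]-.5,W[...,1]-.1)<.05)&(d>0);print(n,"table z",np.round([W[m][:,2].mean()*1000,W[m][:,2].std()*1000],2))
    for k,(x,y,h,r) in T.items():
        lo=h-(5 if n=="side" else 9)
        if h==12: lo=6
        if h==80: lo=20
        try: print(k,blob(W,d,(x,y),lo/1000,(h+(30 if h==80 else 9))/1000,r))
        except Exception as e: print(k,e)
E
```

```text
top table z [1.8  5.62]
round_large {'n': 366, 'cen': [666.6, -5.3], 'box': [666.3, -5.2, 62.1, 61.6, 84.1], 'pca': -163.3, 'z': 29.4}
round_medium {'n': 241, 'cen': [367.3, 279.8], 'box': [367.1, 280.5, 48.6, 47.1, 13.0], 'pca': -154.2, 'z': 28.6}
round_small {'n': 117, 'cen': [641.8, 219.0], 'box': [642.4, 219.0, 34.2, 33.7, 153.4], 'pca': 177.4, 'z': 29.4}
rect_large {'n': 611, 'cen': [529.6, -383.3], 'box': [530.7, -383.0, 84.2, 60.0, 3.0], 'pca': -176.0, 'z': 33.6}
rect_small {'n': 294, 'cen': [636.5, -219.8], 'box': [637.5, -220.6, 58.1, 42.4, 123.4], 'pca': 123.0, 'z': 33.4}
round_stand {'n': 657, 'cen': [440.8, 78.1], 'box': [444.4, 76.1, 110.5, 89.5, 102.8], 'pca': 71.4, 'z': 12.0}
rect_stand {'n': 1012, 'cen': [370.6, -275.2], 'box': [378.0, -269.8, 132.1, 129.5, 122.0], 'pca': -155.3, 'z': 11.6}
thread_cone {'n': 247, 'cen': [445.6, -79.2], 'box': [446.5, -79.8, 48.0, 43.5, 44.2], 'pca': 52.2, 'z': 82.5}
pin_dish {'n': 496, 'cen': [528.5, 393.9], 'box': [529.1, 394.6, 71.4, 71.3, 103.6], 'pca': 95.7, 'z': 22.0}
side table z [2.42 5.08]
round_large {'n': 393, 'cen': [669.9,
[... 274 characters left out ...]
ca': -148.8, 'z': 29.6}
rect_large {'n': 345, 'cen': [531.4, -376.8], 'box': [532.2, -379.3, 80.7, 67.0, 2.7], 'pca': -176.8, 'z': 32.9}
rect_small {'n': 212, 'cen': [638.8, -213.1], 'box': [640.3, -215.9, 60.6, 41.5, 119.4], 'pca': 123.5, 'z': 33.0}
round_stand {'n': 955, 'cen': [443.1, 87.0], 'box': [443.0, 83.9, 84.2, 81.9, 103.5], 'pca': 90.0, 'z': 11.6}
rect_stand {'n': 761, 'cen': [372.6, -266.5], 'box': [373.0, -270.1, 105.6, 83.2, 25.2], 'pca': -155.5, 'z': 10.9}
thread_cone {'n': 600, 'cen': [450.2, -63.8], 'box': [451.8, -71.5, 46.6, 44.1, 127.3], 'pca': -172.1, 'z': 60.9}
pin_dish {'n': 1437, 'cen': [530.7, 400.9], 'box': [531.2, 399.7, 73.1, 72.4, 132.7], 'pca': 129.1, 'z': 22.8}
```

```bash
cat >> h.py <<'E'
def topix(n,P):
    c=arm.get_calibration(n);return cv2.projectPoints(np.float64(P).reshape(-1,1,3),np.array(c["rvec"]),np.array(c["tvec"]),np.array(c["camera_matrix"]),None)[0].reshape(-1,2)
def onplane(n,uv,z):
    c=arm.get_calibration(n);K=np.array(c["camera_matrix"]);R=cv2.Rodrigues(np.array(c["rvec"]))[0];t=np.array(c["tvec"]).ravel()
    uv=np.float64(uv).reshape(-1,2);r=np.c_[(uv-K[:2,2])/[K[0,0],K[1,1]],np.ones(len(uv))]@R;C=-R.T@t
    return C+r*((z-C[2])/r[:,2])[:,None]
def maskrect(n,m,z):
    v,u=np.nonzero(m);p=onplane(n,np.c_[u,v],z)[:,:2]*1000
    (cx,cy),(w,h),a=cv2.minAreaRect(p.astype(np.float32))
    if w<h:w,h,a=h,w,a+90
    q=p-p.mean(0);ev,V=np.linalg.eigh(q.T@q)
    return dict(n=len(u),cen=np.round(p.mean(0),1).tolist(),box=[round(float(x),1) for x in (cx,cy,w,h,a)],pca=round(float(np.degrees(np.arctan2(V[1,1],V[0,1]))),1))
def orange(img):
    h=cv2.cvtColor(img,cv2.COLOR_RGB2HSV);return (h[...,0]<18)&(h[...,1]>150)&(h[...,2]>90)
E
python3 - <<'E'
from h import *
for n in("top","side"):
    im=cv2.imread(f"pics/{n}0.png")[:,:,::-1].copy();o=orange(im).astype(np.uint8)
    for k,p in dict(round_stand=(.442,.08),rect_stand=(.373,-.272)).items():
        uv=topix(n,[[*p,.012]])[0].round().astype(int)
        N,L=cv2.connectedComponents(o);print(n,k,maskrect(n,L==L[uv[1],uv[0]],.012))
E
```

```text
top round_stand {'n': 627, 'cen': [442.0, 79.4], 'box': [442.2, 80.1, 77.6, 77.6, 90.9], 'pca': -163.4}
top rect_stand {'n': 957, 'cen': [371.5, -274.1], 'box': [371.9, -274.2, 101.9, 75.8, 25.8], 'pca': -154.7}
side round_stand {'n': 920, 'cen': [442.0, 89.0], 'box': [442.2, 88.4, 81.7, 81.4, 105.6], 'pca': 96.3}
side rect_stand {'n': 747, 'cen': [371.1, -262.7], 'box': [371.2, -263.0, 104.0, 83.7, 25.4], 'pca': -152.4}
```

Request:
send_rows(
  series=[
    {"x": 5,"y": -2,"rz": 0.1,"gripper": 8.4},
    {"x": 5,"y": -2,"rz": 0.1},
    {"x": 5,"y": -2,"rz": 0.1},
    {"x": 5,"y": -2,"rz": 0.1},
  ],
)

```text
schema error: expected keys x, y, z, rx, ry, rz, gripper
```

Request:
send_rows(
  series=[
    {"x": 3,"y": 0.2,"z": 0,"rx": 0,"ry": 0,"rz": 0,"gripper": 8.4},
    {"x": 5,"y": 0.3,"z": 0,"rx": 0,"ry": 0,"rz": 0,"gripper": 8.4},
    {"x": 5,"y": 0.3,"z": 0,"rx": 0,"ry": 0,"rz": 0,"gripper": 8.4},
    {"x": 5,"y": 0.3,"z": 0,"rx": 0,"ry": 0,"rz": 0,"gripper": 8.4},
    {"x": 5,"y": 0.3,"z": 0,"rx": 0,"ry": 0,"rz": 0,"gripper": 8.4},
    {"x": 5,"y": 0.2,"z": 2,"rx": 0,"ry": 0,"rz": 0,"gripper": 8.4},
    {"x": 4.3,"y": 0.1,"z": 4,"rx": 0,"ry": 0,"rz": 0.18,"gripper": 8.4},
    {"x": 0,"y": 0,"z": 4,"rx": 0,"ry": 0,"rz": 0.18,"gripper": 8.4},
  ],
)

```text
clock: 2.0
eef_pos: [0.5321, -0.379, 0.1038]
eef_rot: [-180.0, -0.0, 3.8]
ft_force: [-0.2, -0.9, -0.5]
opening: 0.0842
```

```bash
cat >> h.py <<'E'
def snap(name,n,crop=None,sc=1,pts=()):
    p,d=arm.capture(n);b=p[:,:,::-1].copy()
    for q in topix(n,pts) if len(pts) else []: cv2.drawMarker(b,tuple(int(round(x)) for x in q),(0,255,0),cv2.MARKER_CROSS,3,1)
    if crop: b=b[crop[1]:crop[3],crop[0]:crop[2]]
    cv2.imwrite(f"pics/{name}.png",cv2.resize(b,None,fx=sc,fy=sc,interpolation=cv2.INTER_CUBIC));return p,d
E
python3 - <<'E'
from h import *
s=arm.sense();e=s["eef_pos"];a=np.radians(s["eef_rot"][2]);yv=np.array([np.sin(a),-np.cos(a),0])
print(e,s["eef_rot"])
snap("s1","side",(230,60,390,180),5,[e+.042*yv,e-.042*yv])
E
```

```text
[ 0.53206414 -0.37900287  0.10381539] [-1.79992863e+02 -1.63040452e-02  3.84255241e+00]
```

View pics/s1.png

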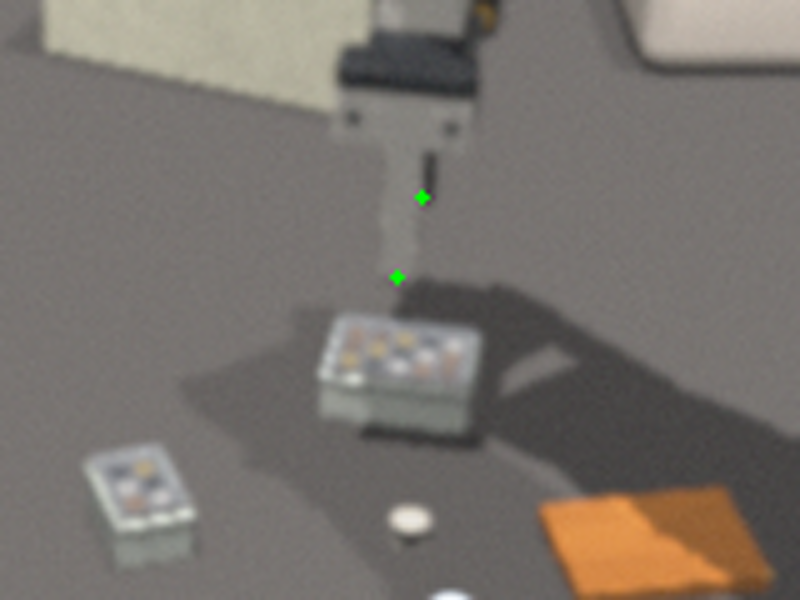

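The markers land at both fingertips (crop (422,197) and (397,278)), and the tin sits directly below. I'll grasp it; closing the jaws will show the camera's y bias.

Request:
send_rows(
  series=[
    {"x": -0.1,"y": 0,"z": 3,"rx": 0,"ry": 0,"rz": 0,"gripper": 8.4},
    {"x": 0,"y": 0,"z": 3,"rx": 0,"ry": 0,"rz": 0,"gripper": 8.4},
    {"x": 0,"y": 0,"z": 2.5,"rx": 0,"ry": 0,"rz": 0,"gripper": 8.4},
    {"x": 0,"y": 0,"z": 1.2,"rx": 0,"ry": 0,"rz": 0,"gripper": 8.4},
    {"x": 0,"y": 0,"z": 0,"rx": 0,"ry": 0,"rz": 0,"gripper": 5.5},
    {"x": 0,"y": 0,"z": 0,"rx": 0,"ry": 0,"rz": 0,"gripper": 5.5},
    {"x": 0,"y": 0,"z": 0,"rx": 0,"ry": 0,"rz": 0,"gripper": 5.5},
    {"x": 0,"y": 0,"z": 0,"rx": 0,"ry": 0,"rz": 0,"gripper": 5.5},
  ],
  force=20,
)

```text
clock: 3.05
eef_pos: [0.5294, -0.3815, 0.0098]
eef_rot: [179.9, -0.1, 4.0]
ft_force: [-0.1, -0.8, 7.8]
opening: 0.0599
```

Request:
send_rows(
  series=[
    {"x": 0,"y": 0,"z": -3,"rx": 0,"ry": 0,"rz": 0,"gripper": 5.5},
    {"x": 0,"y": 0,"z": -4,"rx": 0,"ry": 0,"rz": 0,"gripper": 5.5},
    {"x": -3.74,"y": -3,"z": 0,"rx": 0,"ry": 0,"rz": 0,"gripper": 5.5},
    {"x": -3.74,"y": -3,"z": 0,"rx": 0,"ry": 0,"rz": 0,"gripper": 5.5},
    {"x": -3.74,"y": -3,"z": 0,"rx": 0,"ry": 0,"rz": 0,"gripper": 5.5},
    {"x": -3.74,"y": -3,"z": 0,"rx": 0,"ry": 0,"rz": 0,"gripper": 5.5},
    {"x": 0,"y": 0,"z": 0,"rx": 0,"ry": 0,"rz": -0.18,"gripper": 5.5},
    {"x": 0,"y": 0,"z": 0,"rx": 0,"ry": 0,"rz": -0.18,"gripper": 5.5},
  ],
)

```text
clock: 4.05
eef_pos: [0.371, -0.2714, 0.0789]
eef_rot: [180.0, -0.0, 25.0]
ft_force: [1.2, 0.4, -1.8]
opening: 0.0593
```

Request:
send_rows(
  series=[
    {"x": 0,"y": 0,"z": 2.5,"rx": 0,"ry": 0,"rz": -0.01,"gripper": 5.5},
    {"x": 0,"y": 0,"z": 2.0,"rx": 0,"ry": 0,"rz": 0,"gripper": 5.5},
    {"x": 0,"y": 0,"z": 0.7,"rx": 0,"ry": 0,"rz": 0,"gripper": 5.5},
    {"x": 0,"y": 0,"z": 0.3,"rx": 0,"ry": 0,"rz": 0,"gripper": 5.5},
    {"x": 0,"y": 0,"z": 0,"rx": 0,"ry": 0,"rz": 0,"gripper": 5.5},
  ],
)

```text
clock: 4.68
eef_pos: [0.3715, -0.2718, 0.0239]
eef_rot: [180.0, -0.0, 25.2]
ft_force: [0.1, 0.0, -1.2]
opening: 0.0599
```

Request:
send_rows(
  series=[
    {"x": 0,"y": 0,"z": 0.1,"rx": 0,"ry": 0,"rz": 0,"gripper": 5.5},
    {"x": 0,"y": 0,"z": 0.1,"rx": 0,"ry": 0,"rz": 0,"gripper": 5.5},
    {"x": 0,"y": 0,"z": 0,"rx": 0,"ry": 0,"rz": 0,"gripper": 5.5},
  ],
)

```text
clock: 5.05
eef_pos: [0.3714, -0.2718, 0.0217]
eef_rot: [180.0, -0.0, 25.2]
ft_force: [-1.6, 1.0, 1.4]
opening: 0.0596
```

Request:
send_rows(
  series=[
    {"x": 0,"y": 0,"z": 0,"rx": 0,"ry": 0,"rz": 0,"gripper": 8.6},
    {"x": 0,"y": 0,"z": 0,"rx": 0,"ry": 0,"rz": 0,"gripper": 8.6},
    {"x": 0,"y": 0,"z": 0,"rx": 0,"ry": 0,"rz": 0,"gripper": 8.6},
    {"x": 0,"y": 0,"z": -3,"rx": 0,"ry": 0,"rz": 0,"gripper": 8.6},
    {"x": 0,"y": 0,"z": -5,"rx": 0,"ry": 0,"rz": 0,"gripper": 8.6},
    {"x": 5,"y": 1.3,"z": -1,"rx": 0,"ry": 0,"rz": 0,"gripper": 8.6},
    {"x": 5,"y": 1.3,"z": 0,"rx": 0,"ry": 0,"rz": 0,"gripper": 8.6},
    {"x": 5,"y": 1.3,"z": 0,"rx": 0,"ry": 0,"rz": 0,"gripper": 8.6},
  ],
)

```text
clock: 6.05
eef_pos: [0.5252, -0.2426, 0.1117]
eef_rot: [180.0, -0.0, 25.2]
ft_force: [-1.0, -0.0, 1.0]
opening: 0.0858
```

Request:
send_rows(
  series=[
    {"x": 5.6,"y": 1.3,"z": 0,"rx": 0,"ry": 0,"rz": 0,"gripper": 8.6},
    {"x": 5.6,"y": 1.3,"z": 0,"rx": 0,"ry": 0,"rz": -0.14,"gripper": 8.6},
    {"x": 0,"y": 0,"z": 1,"rx": 0,"ry": 0,"rz": 0,"gripper": 8.6},
  ],
)

```text
clock: 6.42
eef_pos: [0.6386, -0.2175, 0.1006]
eef_rot: [180.0, -0.0, 33.5]
ft_force: [-0.7, -0.3, -0.4]
opening: 0.0859
```

```bash
python3 - <<'E'
from h import *
s=arm.sense();print(s["eef_pos"],s["eef_rot"])
for n in("top","side"):
    p,d=snap("t2"+n,n,(320,200,420,300) if n=="top" else (310,110,410,210),4);W=cloud(n,d)
    try:
        print(n,"tin",blob(W,d,(.372,-.272),.037,.058,.07))
        print(n,"small",blob(W,d,(.637,-.218),.027,.043,.05))
    except Exception as e: print(e)
a=cv2.imread("pics/t2top.png");b=cv2.imread("pics/t2side.png");cv2.imwrite("pics/t2.png",np.hstack([a,b]))
E
```

```text
[ 0.63859905 -0.21746952  0.10063907] [ 1.79965129e+02 -4.08103550e-02  3.34669702e+01]
top tin {'n': 345, 'cen': [360.9, -284.7], 'box': [369.2, -274.1, 76.1, 60.3, 25.0], 'pca': 167.4, 'z': 45.6}
top small {'n': 0, 'cen': [nan, nan], 'box': [0.0, 0.0, 0.0, 0.0, 0.0], 'pca': 90.0, 'z': nan}
side tin {'n': 513, 'cen': [374.2, -262.3], 'box': [374.4, -266.1, 83.9, 62.1, 25.3], 'pca': -159.0, 'z': 44.6}
side small {'n': 233, 'cen': [639.0, -211.8], 'box': [640.7, -214.6, 62.1, 41.6, 125.4], 'pca': 122.4, 'z': 32.8}h.py:14: RuntimeWarning: Mean of empty slice.
  q=p[:,:2]-p[:,:2].mean(0); ev,V=np.linalg.eigh(q.T@q); yp=np.degrees(np.arctan2(V[1,1],V[0,1]))
  ret = um.true_divide(
h.py:15: RuntimeWarning: Mean of empty slice.
  return dict(n=int(m.sum()),cen=np.round(p[:,:2].mean(0)*1000,1).tolist(),box=[round(float(x),1) for x in (cx,cy,w,h,a)],pca=round(float(yp),1),z=round(float(np.median(p[:,2])*1000),1))
  return _methods._mean(a, axis=axis, dtype=dtype,
  ret = ret.dtype.type(ret / rcount)
```

View pics/t2.png

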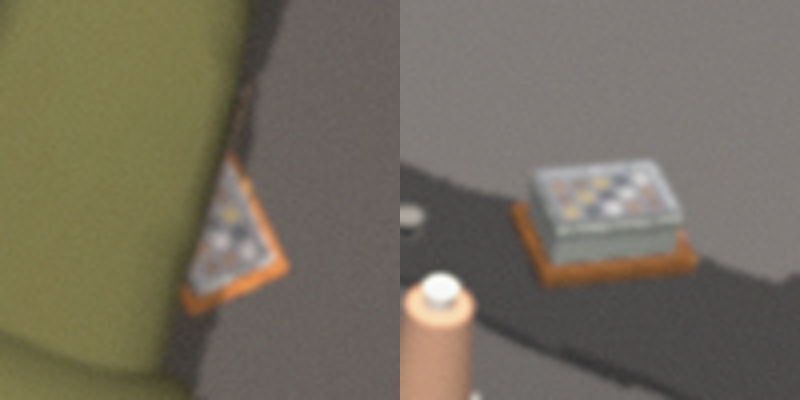

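The large rect tin sits on its stand with an even border at right and bottom, though the arm hides part of the top view. The side crop shows it level. Next, grasp the small rect tin.

Request:
send_rows(
  series=[
    {"x": 0,"y": 0,"z": 3,"rx": 0,"ry": 0,"rz": 0,"gripper": 8.6},
    {"x": 0,"y": 0,"z": 3,"rx": 0,"ry": 0,"rz": 0,"gripper": 8.6},
    {"x": 0,"y": 0,"z": 2.0,"rx": 0,"ry": 0,"rz": 0,"gripper": 8.6},
    {"x": 0,"y": 0,"z": 1.1,"rx": 0,"ry": 0,"rz": 0,"gripper": 8.6},
    {"x": 0,"y": 0,"z": 0,"rx": 0,"ry": 0,"rz": 0,"gripper": 5.6},
    {"x": 0,"y": 0,"z": 0,"rx": 0,"ry": 0,"rz": 0,"gripper": 5.6},
    {"x": 0,"y": 0,"z": 0,"rx": 0,"ry": 0,"rz": 0,"gripper": 5.6},
    {"x": 0,"y": 0,"z": 0,"rx": 0,"ry": 0,"rz": 0,"gripper": 5.6},
  ],
)

```text
clock: 7.52
eef_pos: [0.6365, -0.2191, 0.0114]
eef_rot: [179.9, -0.0, 33.2]
ft_force: [-1.5, 0.2, 5.1]
opening: 0.0603
```

Request:
send_rows(
  series=[
    {"x": 0,"y": 0,"z": -2,"rx": 0,"ry": 0,"rz": 0,"gripper": 5.6},
    {"x": 0,"y": 0,"z": -4,"rx": 0,"ry": 0,"rz": -0.16,"gripper": 5.6},
    {"x": 0,"y": 0,"z": -4,"rx": 0,"ry": 0,"rz": -0.18,"gripper": 5.6},
    {"x": 0,"y": 0,"z": -4,"rx": 0,"ry": 0,"rz": -0.18,"gripper": 5.6},
    {"x": 0,"y": 0,"z": -2,"rx": 0,"ry": 0,"rz": -0.18,"gripper": 5.6},
    {"x": 0,"y": 0,"z": 0,"rx": 0,"ry": 0,"rz": -0.18,"gripper": 5.6},
    {"x": 0,"y": 0,"z": 0,"rx": 0,"ry": 0,"rz": -0.18,"gripper": 5.6},
    {"x": 0,"y": 0,"z": 0,"rx": 0,"ry": 0,"rz": -0.18,"gripper": 5.6},
  ],
)

```text
clock: 8.52
eef_pos: [0.6359, -0.2188, 0.1718]
eef_rot: [180.0, 0.0, 104.6]
ft_force: [-0.8, -0.0, -1.1]
opening: 0.0597
```

Request:
send_rows(
  series=[
    {"x": 5.1,"y": -0.6,"z": 0,"rx": 0,"ry": 0,"rz": -0.18,"gripper": 5.6},
    {"x": 5.1,"y": -0.6,"z": 0,"rx": 0,"ry": 0,"rz": 0,"gripper": 5.6},
    {"x": 5.1,"y": -0.6,"z": 0,"rx": 0,"ry": 0,"rz": 0,"gripper": 5.6},
    {"x": 5.1,"y": -0.6,"z": 0,"rx": 0,"ry": 0,"rz": 0,"gripper": 5.6},
    {"x": 5.1,"y": -0.6,"z": 0,"rx": 0,"ry": 0,"rz": 0,"gripper": 5.6},
    {"x": 0,"y": 0,"z": 0,"rx": 0,"ry": 0,"rz": 0,"gripper": 5.6},
    {"x": 0,"y": 0,"z": 0,"rx": 0,"ry": 0,"rz": 0,"gripper": 5.6},
  ],
)

```text
clock: 9.4
eef_pos: [0.5114, 0.0043, 0.1714]
eef_rot: [179.9, 0.0, 114.6]
ft_force: [0.6, 0.1, -0.5]
opening: 0.0595
```

```bash
python3 - <<'E'
from h import *
s=arm.sense();print(s["eef_pos"],s["eef_rot"],s["opening"],s["ft_force"])
e=s["eef_pos"]
for n in("top","side"):
    p,d=snap("t3"+n,n,(320,200,420,300) if n=="top" else (230,90,390,250),3.9 if n=="top" else 2.4375);W=cloud(n,d)
    np.save(f"pics/{n}3.npy",d)
    print(n,"tin",blob(W,d,(.372,-.272),.037,.058,.07))
    o=orange(p).astype(np.uint8);uv=topix(n,[[.372,-.272,.02]])[0]
    o[:, :int(uv[0])-35]=0;o[:,int(uv[0])+35:]=0;o[:int(uv[1])-35]=0;o[int(uv[1])+35:]=0
    print(n,"stand",maskrect(n,o>0,.012))
    if n=="side":
        for lo in (.13,.14,.15): print("held",blob(W,d,e,lo,.166,.06))
a=cv2.imread("pics/t3top.png");b=cv2.imread("pics/t3side.png");cv2.imwrite("pics/t3.png",np.hstack([a,b]))
E
```

```text
[0.5113888  0.00427664 0.17141177] [1.79934534e+02 4.46343727e-02 1.14595303e+02] 0.05953382787083876 [ 0.57566943  0.11918361 -0.53101467]
top tin {'n': 645, 'cen': [372.4, -271.4], 'box': [372.3, -272.6, 83.9, 61.0, 25.1], 'pca': -153.8, 'z': 45.5}
top stand {'n': 123, 'cen': [350.3, -263.5], 'box': [371.5, -273.0, 101.3, 75.4, 24.6], 'pca': 45.3}
side tin {'n': 519, 'cen': [374.6, -261.8], 'box': [375.2, -265.6, 83.3, 64.0, 24.8], 'pca': -156.1, 'z': 44.8}
side stand {'n': 180, 'cen': [371.5, -236.9], 'box': [370.8, -260.9, 102.7, 77.7, 25.3], 'pca': -175.0}
held {'n': 64, 'cen': [505.1, 27.0], 'box': [508.3, 27.1, 62.8, 23.6, 3.6], 'pca': -160.2, 'z': 163.5}
held {'n': 64, 'cen': [505.1, 27.0], 'box': [508.3, 27.1, 62.8, 23.6, 3.6], 'pca': -160.2, 'z': 163.5}
held {'n': 64, 'cen': [505.1, 27.0], 'box': [508.3, 27.1, 62.8, 23.6, 3.6], 'pca': -160.2, 'z': 163.5}
```

View pics/t3.png

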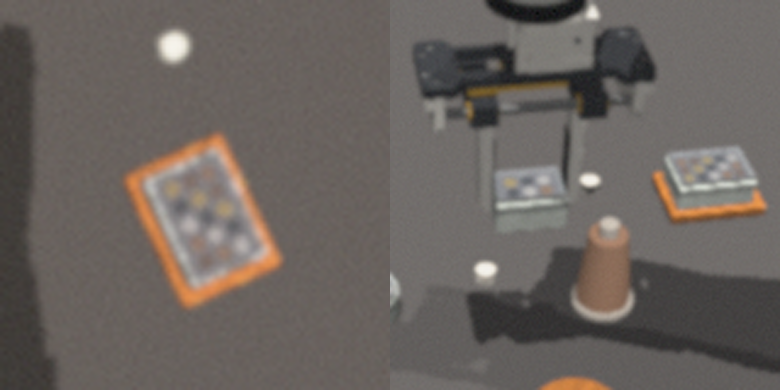

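Top crop: the large tin is centred on the stand, with boxes (372,-273) and (371,-273) and yaws of 25° each. Side crop: the small tin hangs level between the fingers. I'll carry it over, above the cone.

Request:
send_rows(
  series=[
    {"x": -2.31,"y": -3.02,"z": 0,"rx": 0,"ry": 0,"rz": 0,"gripper": 5.6},
    {"x": -2.8,"y": -3.5,"z": 0,"rx": 0,"ry": 0,"rz": 0,"gripper": 5.6},
    {"x": -2.8,"y": -3.5,"z": 0,"rx": 0,"ry": 0,"rz": 0,"gripper": 5.6},
    {"x": -2.8,"y": -3.5,"z": 0,"rx": 0,"ry": 0,"rz": 0,"gripper": 5.6},
    {"x": -2.8,"y": -3.5,"z": 0,"rx": 0,"ry": 0,"rz": 0,"gripper": 5.6},
    {"x": -2.8,"y": -3.5,"z": 2,"rx": 0,"ry": 0,"rz": 0,"gripper": 5.6},
    {"x": -3.0,"y": -3.65,"z": 4,"rx": 0,"ry": 0,"rz": -0.007,"gripper": 5.6},
    {"x": 0,"y": 0,"z": 3,"rx": 0,"ry": 0,"rz": 0,"gripper": 5.6},
  ],
)

```text
clock: 10.5
eef_pos: [0.3698, -0.2744, 0.0791]
eef_rot: [-180.0, -0.0, 114.7]
ft_force: [0.4, 1.1, -0.6]
opening: 0.0597
```

Request:
send_rows(
  series=[
    {"x": 0,"y": 0,"z": 1.4,"rx": 0,"ry": 0,"rz": 0,"gripper": 5.6},
    {"x": 0,"y": 0,"z": 0,"rx": 0,"ry": 0,"rz": 0,"gripper": 5.6},
    {"x": 0,"y": 0,"z": 0,"rx": 0,"ry": 0,"rz": 0,"gripper": 5.6},
  ],
)

```text
clock: 10.88
eef_pos: [0.3722, -0.2718, 0.0675]
eef_rot: [180.0, 0.1, 115.0]
ft_force: [-0.3, 0.2, -0.6]
opening: 0.0598
```

Request:
send_rows(
  series=[
    {"x": 0,"y": 0,"z": 0.6,"rx": 0,"ry": 0,"rz": 0,"gripper": 5.6},
    {"x": 0,"y": 0,"z": 0.25,"rx": 0,"ry": 0,"rz": 0,"gripper": 5.6},
    {"x": 0,"y": 0,"z": 0.1,"rx": 0,"ry": 0,"rz": 0,"gripper": 5.6},
    {"x": 0,"y": 0,"z": 0.1,"rx": 0,"ry": 0,"rz": 0,"gripper": 5.6},
    {"x": 0,"y": 0,"z": 0,"rx": 0,"ry": 0,"rz": 0,"gripper": 5.6},
    {"x": 0,"y": 0,"z": 0,"rx": 0,"ry": 0,"rz": 0,"gripper": 5.6},
  ],
)

```text
clock: 11.62
eef_pos: [0.3716, -0.2716, 0.0572]
eef_rot: [180.0, 0.0, 115.0]
ft_force: [-6.5, 5.8, 19.9]
opening: 0.0598
```

Request:
send_rows(
  series=[
    {"x": 0,"y": 0,"z": -0.15,"rx": 0,"ry": 0,"rz": 0,"gripper": 5.6},
    {"x": 0,"y": 0,"z": 0,"rx": 0,"ry": 0,"rz": 0,"gripper": 8.8},
    {"x": 0,"y": 0,"z": 0,"rx": 0,"ry": 0,"rz": 0,"gripper": 8.8},
    {"x": 0,"y": 0,"z": 0,"rx": 0,"ry": 0,"rz": 0,"gripper": 8.8},
    {"x": 0,"y": 0,"z": -3,"rx": 0,"ry": 0,"rz": 0,"gripper": 8.8},
    {"x": 0,"y": 0,"z": -4,"rx": 0,"ry": 0,"rz": 0,"gripper": 8.8},
    {"x": 0.5,"y": 2,"z": 0,"rx": 0,"ry": 0,"rz": 0,"gripper": 8.8},
    {"x": 1.5,"y": 5,"z": 0,"rx": 0,"ry": 0,"rz": 0,"gripper": 8.8},
  ],
)

```text
clock: 12.62
eef_pos: [0.4267, -0.2243, 0.128]
eef_rot: [180.0, 0.1, 114.8]
ft_force: [0.4, -0.6, 0.1]
opening: 0.0878
```

Request:
send_rows(
  series=[
    {"x": 1.6,"y": 5,"z": 0,"rx": 0,"ry": 0,"rz": 0,"gripper": 8.8},
    {"x": 1.6,"y": 5,"z": 0,"rx": 0,"ry": 0,"rz": 0,"gripper": 8.8},
    {"x": 1.6,"y": 5,"z": 0,"rx": 0,"ry": 0,"rz": 0,"gripper": 8.8},
    {"x": 1.6,"y": 5,"z": 0,"rx": 0,"ry": 0,"rz": 0,"gripper": 8.8},
    {"x": 1.6,"y": 5,"z": 0,"rx": 0,"ry": 0,"rz": 0,"gripper": 8.8},
    {"x": 1.7,"y": 6,"z": 0,"rx": 0,"ry": 0,"rz": 0,"gripper": 8.8},
    {"x": 0,"y": 0,"z": 0,"rx": 0,"ry": 0,"rz": 0,"gripper": 8.8},
    {"x": 0,"y": 0,"z": 0,"rx": 0,"ry": 0,"rz": 0,"gripper": 8.8},
  ],
)

```text
clock: 13.62
eef_pos: [0.666, -0.0053, 0.1269]
eef_rot: [-179.9, -0.0, 115.0]
ft_force: [-0.2, 0.3, 0.4]
opening: 0.0881
```

```bash
python3 - <<'E'
from h import *
s=arm.sense();print(s["eef_pos"],s["eef_rot"])
for n in("top","side"):
    p,d=snap("t4"+n,n,(320,200,420,300) if n=="top" else (310,90,410,190),4);W=cloud(n,d)
    print(n,"lower",blob(W,d,(.372,-.272),.040,.052,.07))
    print(n,"upper",blob(W,d,(.372,-.272),.073,.088,.07))
a=cv2.imread("pics/t4top.png");b=cv2.imread("pics/t4side.png");cv2.imwrite("pics/t4.png",np.hstack([a,b]))
E
```

```text
[ 0.66602146 -0.00529121  0.12687248] [-1.79943423e+02 -2.18308730e-02  1.14989322e+02]
top lower {'n': 241, 'cen': [374.7, -267.2], 'box': [372.3, -272.2, 83.6, 60.4, 24.7], 'pca': -158.9, 'z': 45.3}
top upper {'n': 325, 'cen': [370.0, -270.9], 'box': [369.8, -271.4, 58.8, 41.7, 26.7], 'pca': -155.2, 'z': 79.5}
side lower {'n': 235, 'cen': [377.3, -249.4], 'box': [373.2, -265.7, 83.3, 60.2, 22.7], 'pca': -177.8, 'z': 44.8}
side upper {'n': 253, 'cen': [371.9, -262.7], 'box': [371.8, -264.6, 58.5, 48.6, 26.4], 'pca': -158.8, 'z': 78.8}
```

View pics/t4.png

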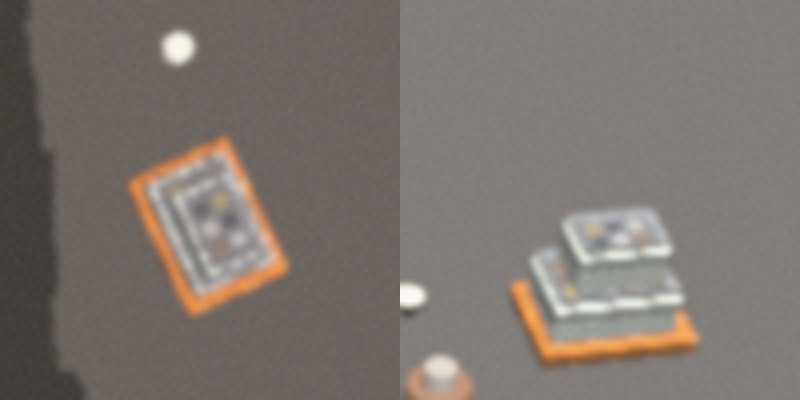

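Top and side crops show both rect tins piled and aligned. The upper one is about 2 mm off and 2° turned, and I may trim that at the end. Now the large round tin.

Request:
send_rows(
  series=[
    {"x": 0,"y": 0.1,"z": 4,"rx": 0,"ry": 0,"rz": 0,"gripper": 8.8},
    {"x": 0,"y": 0,"z": 4,"rx": 0,"ry": 0,"rz": 0,"gripper": 8.8},
    {"x": 0,"y": 0,"z": 2.6,"rx": 0,"ry": 0,"rz": 0,"gripper": 8.8},
    {"x": 0,"y": 0,"z": 1.2,"rx": 0,"ry": 0,"rz": 0,"gripper": 8.8},
    {"x": 0,"y": 0,"z": 0,"rx": 0,"ry": 0,"rz": 0,"gripper": 6.0},
    {"x": 0,"y": 0,"z": 0,"rx": 0,"ry": 0,"rz": 0,"gripper": 6.0},
    {"x": 0,"y": 0,"z": 0,"rx": 0,"ry": 0,"rz": 0,"gripper": 6.0},
    {"x": 0,"y": 0,"z": 0,"rx": 0,"ry": 0,"rz": 0,"gripper": 6.0},
  ],
)

```text
clock: 14.72
eef_pos: [0.6681, -0.0047, 0.0108]
eef_rot: [179.9, 0.1, 115.0]
ft_force: [-1.7, 0.0, 6.1]
opening: 0.0636
```

Request:
send_rows(
  series=[
    {"x": 0,"y": 0,"z": -3,"rx": 0,"ry": 0,"rz": 0,"gripper": 6.0},
    {"x": 0,"y": 0,"z": -4,"rx": 0,"ry": 0,"rz": 0,"gripper": 6.0},
    {"x": 2.43,"y": -2.41,"z": 0,"rx": 0,"ry": 0,"rz": 0,"gripper": 6.0},
    {"x": 3.7,"y": -3.6,"z": 0,"rx": 0,"ry": 0,"rz": 0,"gripper": 6.0},
    {"x": 3.7,"y": -3.6,"z": 0,"rx": 0,"ry": 0,"rz": 0,"gripper": 6.0},
    {"x": 3.7,"y": -3.6,"z": 0,"rx": 0,"ry": 0,"rz": 0,"gripper": 6.0},
    {"x": 3.7,"y": -3.7,"z": 2.0,"rx": 0,"ry": 0,"rz": 0,"gripper": 6.0},
    {"x": 0,"y": 0,"z": 2.0,"rx": 0,"ry": 0,"rz": 0,"gripper": 6.0},
  ],
)

```text
clock: 15.72
eef_pos: [0.4389, 0.0811, 0.0395]
eef_rot: [-180.0, -0.0, 115.1]
ft_force: [1.4, 0.3, -2.3]
opening: 0.0634
```

Request:
send_rows(
  series=[
    {"x": 0,"y": 0,"z": 0.8,"rx": 0,"ry": 0,"rz": 0,"gripper": 6.0},
    {"x": 0,"y": 0,"z": 0,"rx": 0,"ry": 0,"rz": 0,"gripper": 6.0},
    {"x": 0,"y": 0,"z": 0,"rx": 0,"ry": 0,"rz": 0,"gripper": 6.0},
  ],
)

```text
clock: 16.1
eef_pos: [0.442, 0.0801, 0.032]
eef_rot: [180.0, 0.0, 115.0]
ft_force: [-0.2, -0.1, -0.9]
opening: 0.0639
```

Request:
send_rows(
  series=[
    {"x": 0,"y": 0,"z": 0.6,"rx": 0,"ry": 0,"rz": 0,"gripper": 6.0},
    {"x": 0,"y": 0,"z": 0.25,"rx": 0,"ry": 0,"rz": 0,"gripper": 6.0},
    {"x": 0,"y": 0,"z": 0.05,"rx": 0,"ry": 0,"rz": 0,"gripper": 6.0},
    {"x": 0,"y": 0,"z": 0,"rx": 0,"ry": 0,"rz": 0,"gripper": 6.0},
    {"x": 0,"y": 0,"z": 0,"rx": 0,"ry": 0,"rz": 0,"gripper": 6.0},
  ],
)

```text
clock: 16.73
eef_pos: [0.4413, 0.0801, 0.0227]
eef_rot: [-180.0, -0.0, 115.0]
ft_force: [-2.6, -0.2, 6.0]
opening: 0.0633
```

Request:
send_rows(
  series=[
    {"x": 0,"y": 0,"z": -0.05,"rx": 0,"ry": 0,"rz": 0,"gripper": 6.0},
    {"x": 0,"y": 0,"z": 0,"rx": 0,"ry": 0,"rz": 0,"gripper": 8.2},
    {"x": 0,"y": 0,"z": 0,"rx": 0,"ry": 0,"rz": 0,"gripper": 8.2},
    {"x": 0,"y": 0,"z": 0,"rx": 0,"ry": 0,"rz": 0,"gripper": 8.2},
    {"x": 0,"y": 0,"z": -3,"rx": 0,"ry": 0,"rz": 0,"gripper": 8.2},
    {"x": 0,"y": 0,"z": -4,"rx": 0,"ry": 0,"rz": 0,"gripper": 8.2},
    {"x": 3,"y": 0.2,"z": 0,"rx": 0,"ry": 0,"rz": 0,"gripper": 8.2},
    {"x": 4.5,"y": 0.4,"z": 0,"rx": 0,"ry": 0,"rz": 0,"gripper": 8.2},
  ],
)

```text
clock: 17.73
eef_pos: [0.4152, 0.1511, 0.0934]
eef_rot: [179.9, 0.0, 114.9]
ft_force: [-0.3, 1.1, -0.2]
opening: 0.0819
```

Request:
send_rows(
  series=[
    {"x": 4.5,"y": 0.4,"z": 0,"rx": 0,"ry": 0,"rz": 0,"gripper": 8.2},
    {"x": 4.5,"y": 0.4,"z": 0,"rx": 0,"ry": 0,"rz": 0,"gripper": 8.2},
    {"x": 4.9,"y": 0.3,"z": 0,"rx": 0,"ry": 0,"rz": 0,"gripper": 8.2},
    {"x": 0,"y": 0,"z": 0,"rx": 0,"ry": 0,"rz": 0,"gripper": 8.2},
    {"x": 0,"y": 0,"z": 0,"rx": 0,"ry": 0,"rz": 0,"gripper": 8.2},
  ],
)

```text
clock: 18.35
eef_pos: [0.3664, 0.281, 0.0928]
eef_rot: [-180.0, 0.0, 115.0]
ft_force: [0.1, -0.4, -0.6]
opening: 0.0818
```

```bash
python3 - <<'E'
from h import *
s=arm.sense();print(s["eef_pos"],s["eef_rot"])
for n in("top","side"):
    p,d=snap("t5"+n,n,(200,180,300,280) if n=="top" else (257,210,357,310),4);W=cloud(n,d)
    print(n,"large",blob(W,d,(.442,.080),.036,.050,.06))
    o=orange(p).astype(np.uint8);uv=topix(n,[[.442,.08,.02]])[0]
    o[:, :int(uv[0])-35]=0;o[:,int(uv[0])+35:]=0;o[:int(uv[1])-35]=0;o[int(uv[1])+35:]=0
    print(n,"stand",maskrect(n,o>0,.012), cv2.minEnclosingCircle((onplane(n,np.argwhere(o)[:,::-1],.012)[:,:2]*1000).astype(np.float32)))
a=cv2.imread("pics/t5top.png");b=cv2.imread("pics/t5side.png");cv2.imwrite("pics/t5.png",np.hstack([a,b]))
E
```

```text
[0.36643609 0.28098625 0.09284497] [-1.79984709e+02  8.89863688e-03  1.15004303e+02]
top large {'n': 359, 'cen': [440.0, 77.8], 'box': [440.1, 78.7, 59.6, 59.2, 90.2], 'pca': -166.0, 'z': 41.4}
top stand {'n': 58, 'cen': [429.2, 62.2], 'box': [438.5, 69.4, 76.5, 57.7, 169.6], 'pca': 147.3} ((442.0462646484375, 79.26781463623047), 40.52100372314453)
side large {'n': 427, 'cen': [446.6, 86.3], 'box': [447.5, 85.9, 58.9, 51.7, 120.1], 'pca': 107.5, 'z': 41.7}
side stand {'n': 27, 'cen': [441.3, 108.1], 'box': [451.0, 103.0, 79.6, 16.1, 148.2], 'pca': 144.4} ((446.76654052734375, 96.14094543457031), 39.808837890625)
```

View pics/t5.png

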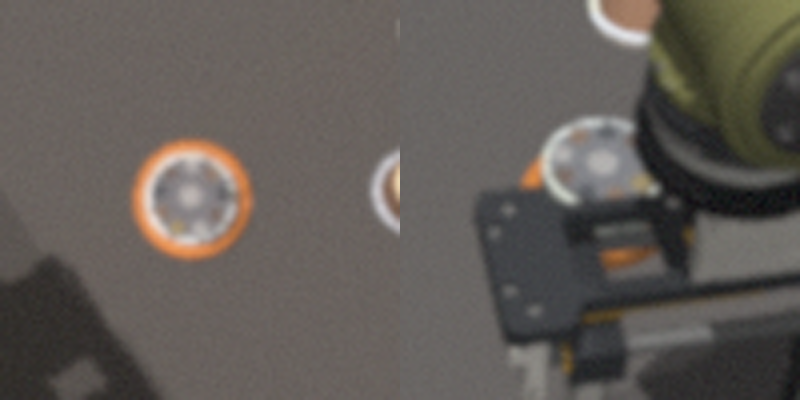

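Top crop: the large round tin sits on the round stand with an even orange ring, 1–2 mm off by depth. Side crop is partly hidden by the gripper. Next the medium tin.

Request:
send_rows(
  series=[
    {"x": 0,"y": 0,"z": 3,"rx": 0,"ry": 0,"rz": 0,"gripper": 8.2},
    {"x": 0,"y": 0,"z": 3,"rx": 0,"ry": 0,"rz": 0,"gripper": 8.2},
    {"x": 0,"y": 0,"z": 1.4,"rx": 0,"ry": 0,"rz": 0,"gripper": 8.2},
    {"x": 0,"y": 0,"z": 1.0,"rx": 0,"ry": 0,"rz": 0,"gripper": 8.2},
    {"x": 0,"y": 0,"z": 0,"rx": 0,"ry": 0,"rz": 0,"gripper": 4.6},
    {"x": 0,"y": 0,"z": 0,"rx": 0,"ry": 0,"rz": 0,"gripper": 4.6},
    {"x": 0,"y": 0,"z": 0,"rx": 0,"ry": 0,"rz": 0,"gripper": 4.6},
    {"x": 0,"y": 0,"z": 0,"rx": 0,"ry": 0,"rz": 0,"gripper": 4.6},
  ],
)

```text
clock: 19.45
eef_pos: [0.3667, 0.2816, 0.0094]
eef_rot: [179.9, -0.0, 115.0]
ft_force: [0.4, -0.6, 3.6]
opening: 0.0495
```

Request:
send_rows(
  series=[
    {"x": 0,"y": 0,"z": -3,"rx": 0,"ry": 0,"rz": 0,"gripper": 4.6},
    {"x": 0,"y": 0,"z": -4,"rx": 0,"ry": 0,"rz": 0,"gripper": 4.6},
    {"x": -2.4,"y": -0.15,"z": -1,"rx": 0,"ry": 0,"rz": 0,"gripper": 4.6},
    {"x": -4.5,"y": -0.4,"z": 0,"rx": 0,"ry": 0,"rz": 0,"gripper": 4.6},
    {"x": -4.5,"y": -0.4,"z": 0,"rx": 0,"ry": 0,"rz": 0,"gripper": 4.6},
    {"x": -4.5,"y": -0.4,"z": 0,"rx": 0,"ry": 0,"rz": 0,"gripper": 4.6},
    {"x": -4.5,"y": -0.4,"z": 0,"rx": 0,"ry": 0,"rz": 0,"gripper": 4.6},
    {"x": -1.0,"y": 0,"z": 1.5,"rx": 0,"ry": 0,"rz": 0,"gripper": 4.6},
  ],
)

```text
clock: 20.45
eef_pos: [0.442, 0.0782, 0.0744]
eef_rot: [179.9, 0.0, 114.8]
ft_force: [0.2, 0.1, -0.5]
opening: 0.0496
```

Request:
send_rows(
  series=[
    {"x": 0,"y": 0,"z": 1.5,"rx": 0,"ry": 0,"rz": 0,"gripper": 4.6},
    {"x": 0,"y": 0,"z": 0,"rx": 0,"ry": 0,"rz": 0,"gripper": 4.6},
    {"x": 0,"y": 0,"z": 0,"rx": 0,"ry": 0,"rz": 0,"gripper": 4.6},
  ],
)

```text
clock: 20.82
eef_pos: [0.4407, 0.0808, 0.059]
eef_rot: [-180.0, -0.0, 115.1]
ft_force: [0.1, -0.1, -0.4]
opening: 0.0494
```

Request:
send_rows(
  series=[
    {"x": -0.12,"y": 0,"z": 0.3,"rx": 0,"ry": 0,"rz": 0,"gripper": 4.6},
    {"x": 0,"y": 0,"z": 0.3,"rx": 0,"ry": 0,"rz": 0,"gripper": 4.6},
    {"x": 0,"y": 0,"z": 0.1,"rx": 0,"ry": 0,"rz": 0,"gripper": 4.6},
    {"x": 0,"y": 0,"z": 0.05,"rx": 0,"ry": 0,"rz": 0,"gripper": 4.6},
    {"x": 0,"y": 0,"z": 0,"rx": 0,"ry": 0,"rz": 0,"gripper": 4.6},
    {"x": 0,"y": 0,"z": 0,"rx": 0,"ry": 0,"rz": 0,"gripper": 4.6},
  ],
)

```text
clock: 21.58
eef_pos: [0.4415, 0.0789, 0.0515]
eef_rot: [180.0, 0.0, 115.0]
ft_force: [0.5, 0.1, -0.5]
opening: 0.05
```

Request:
send_rows(
  series=[
    {"x": 0,"y": 0,"z": 0.1,"rx": 0,"ry": 0,"rz": 0,"gripper": 4.6},
    {"x": 0,"y": 0,"z": 0,"rx": 0,"ry": 0,"rz": 0,"gripper": 4.6},
    {"x": 0,"y": 0,"z": 0,"rx": 0,"ry": 0,"rz": 0,"gripper": 4.6},
  ],
)

```text
clock: 21.95
eef_pos: [0.4415, 0.0789, 0.0513]
eef_rot: [180.0, 0.0, 115.0]
ft_force: [-7.3, -0.9, 15.7]
opening: 0.0495
```

Request:
send_rows(
  series=[
    {"x": 0,"y": 0,"z": -0.1,"rx": 0,"ry": 0,"rz": 0,"gripper": 4.6},
    {"x": 0,"y": 0,"z": 0,"rx": 0,"ry": 0,"rz": 0,"gripper": 7.0},
    {"x": 0,"y": 0,"z": 0,"rx": 0,"ry": 0,"rz": 0,"gripper": 7.0},
    {"x": 0,"y": 0,"z": 0,"rx": 0,"ry": 0,"rz": 0,"gripper": 7.0},
    {"x": 0,"y": 0,"z": -3,"rx": 0,"ry": 0,"rz": 0,"gripper": 7.0},
    {"x": 0,"y": 0,"z": -3,"rx": 0,"ry": 0,"rz": 0,"gripper": 7.0},
    {"x": 0.5,"y": 3,"z": 0,"rx": 0,"ry": 0,"rz": 0,"gripper": 7.0},
    {"x": 0.8,"y": 4.5,"z": 0,"rx": 0,"ry": 0,"rz": 0,"gripper": 7.0},
  ],
)

```text
clock: 22.95
eef_pos: [0.5048, 0.1226, 0.1122]
eef_rot: [179.9, 0.0, 114.9]
ft_force: [0.2, -0.3, 0.3]
opening: 0.0698
```

Request:
send_rows(
  series=[
    {"x": 0.8,"y": 4.5,"z": 0,"rx": 0,"ry": 0,"rz": 0,"gripper": 7.0},
    {"x": 0.8,"y": 4.5,"z": 0,"rx": 0,"ry": 0,"rz": 0,"gripper": 7.0},
    {"x": 0.8,"y": 4.5,"z": 0,"rx": 0,"ry": 0,"rz": 0,"gripper": 7.0},
    {"x": 0.6,"y": 3.1,"z": 2,"rx": 0,"ry": 0,"rz": 0,"gripper": 7.0},
    {"x": 0,"y": 0,"z": 2,"rx": 0,"ry": 0,"rz": 0,"gripper": 7.0},
    {"x": 0,"y": 0,"z": 0,"rx": 0,"ry": 0,"rz": 0,"gripper": 7.0},
    {"x": 0,"y": 0,"z": 0,"rx": 0,"ry": 0,"rz": 0,"gripper": 7.0},
  ],
)

```text
clock: 23.82
eef_pos: [0.6416, 0.2192, 0.0724]
eef_rot: [180.0, 0.0, 115.0]
ft_force: [-0.3, -0.7, -0.2]
opening: 0.0696
```

```bash
python3 - <<'E'
from h import *
s=arm.sense();print(s["eef_pos"],s["eef_rot"])
for n in("top","side"):
    p,d=snap("t6"+n,n,(200,180,300,280) if n=="top" else (257,190,357,290),4);W=cloud(n,d)
    print(n,"large",blob(W,d,(.442,.080),.036,.050,.06))
    print(n,"medium",blob(W,d,(.442,.080),.066,.080,.06))
a=cv2.imread("pics/t6top.png");b=cv2.imread("pics/t6side.png");cv2.imwrite("pics/t6.png",np.hstack([a,b]))
E
```

```text
[0.64160794 0.2191598  0.07241342] [1.79958727e+02 7.76047395e-03 1.14954492e+02]
top large {'n': 113, 'cen': [434.9, 77.7], 'box': [440.2, 78.6, 59.6, 59.6, 0.7], 'pca': 98.3, 'z': 40.5}
top medium {'n': 233, 'cen': [440.2, 77.5], 'box': [440.6, 77.0, 47.3, 46.7, 46.2], 'pca': 113.2, 'z': 71.0}
side large {'n': 239, 'cen': [440.3, 100.9], 'box': [440.7, 93.7, 63.0, 45.7, 11.9], 'pca': -169.2, 'z': 41.4}
side medium {'n': 338, 'cen': [441.9, 85.6], 'box': [441.7, 83.2, 48.1, 47.6, 101.8], 'pca': 85.3, 'z': 71.5}
```

View pics/t6.png

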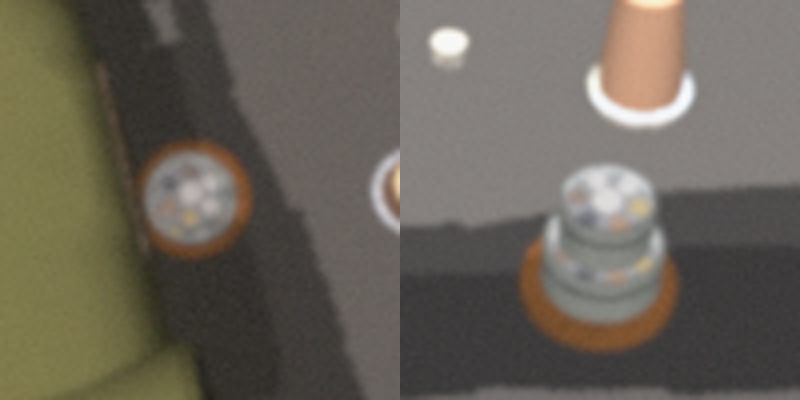

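Both views show the medium tin centred on the large one within about 1.5 mm. Next, the small round tin.

Request:
send_rows(
  series=[
    {"x": 0,"y": 0,"z": 2.5,"rx": 0,"ry": 0,"rz": 0,"gripper": 7.0},
    {"x": 0,"y": 0,"z": 2.5,"rx": 0,"ry": 0,"rz": 0,"gripper": 7.0},
    {"x": 0,"y": 0,"z": 1.3,"rx": 0,"ry": 0,"rz": 0,"gripper": 7.0},
    {"x": 0,"y": 0,"z": 0,"rx": 0,"ry": 0,"rz": 0,"gripper": 3.2},
    {"x": 0,"y": 0,"z": 0,"rx": 0,"ry": 0,"rz": 0,"gripper": 3.2},
    {"x": 0,"y": 0,"z": 0,"rx": 0,"ry": 0,"rz": 0,"gripper": 3.2},
    {"x": 0,"y": 0,"z": 0,"rx": 0,"ry": 0,"rz": 0,"gripper": 3.2},
    {"x": 0,"y": 0,"z": 0,"rx": 0,"ry": 0,"rz": 0,"gripper": 3.2},
  ],
)

```text
clock: 24.92
eef_pos: [0.6421, 0.2198, 0.0092]
eef_rot: [179.9, 0.0, 115.0]
ft_force: [-0.4, 0.7, 5.3]
opening: 0.0355
```

Request:
send_rows(
  series=[
    {"x": 0,"y": 0,"z": -3,"rx": 0,"ry": 0,"rz": 0,"gripper": 3.2},
    {"x": 0,"y": 0,"z": -4.5,"rx": 0,"ry": 0,"rz": 0,"gripper": 3.2},
    {"x": -0.44,"y": -2.61,"z": -3.5,"rx": 0,"ry": 0,"rz": 0,"gripper": 3.2},
    {"x": -0.8,"y": -4.5,"z": 0,"rx": 0,"ry": 0,"rz": 0,"gripper": 3.2},
    {"x": -0.8,"y": -4.5,"z": 0,"rx": 0,"ry": 0,"rz": 0,"gripper": 3.2},
    {"x": -0.8,"y": -4.5,"z": 0,"rx": 0,"ry": 0,"rz": 0,"gripper": 3.2},
    {"x": -0.8,"y": -4.5,"z": 0,"rx": 0,"ry": 0,"rz": 0,"gripper": 3.2},
    {"x": -0.6,"y": -3.5,"z": 0,"rx": 0,"ry": 0,"rz": 0,"gripper": 3.2},
  ],
)

```text
clock: 25.92
eef_pos: [0.4395, 0.0786, 0.1184]
eef_rot: [-180.0, -0.0, 115.0]
ft_force: [1.4, 0.2, -0.8]
opening: 0.0357
```

Request:
send_rows(
  series=[
    {"x": 0,"y": 0,"z": 2,"rx": 0,"ry": 0,"rz": 0,"gripper": 3.2},
    {"x": 0,"y": 0,"z": 1,"rx": 0,"ry": 0,"rz": 0,"gripper": 3.2},
    {"x": 0,"y": 0,"z": 0,"rx": 0,"ry": 0,"rz": 0,"gripper": 3.2},
    {"x": 0,"y": 0,"z": 0,"rx": 0,"ry": 0,"rz": 0,"gripper": 3.2},
  ],
)

```text
clock: 26.42
eef_pos: [0.4414, 0.0796, 0.0887]
eef_rot: [180.0, 0.0, 115.0]
ft_force: [0.5, 0.2, -0.2]
opening: 0.0357
```

Contact is expected at about 81.2 mm.

Request:
send_rows(
  series=[
    {"x": 0,"y": 0,"z": 0.4,"rx": 0,"ry": 0,"rz": 0,"gripper": 3.2},
    {"x": 0,"y": 0,"z": 0.25,"rx": 0,"ry": 0,"rz": 0,"gripper": 3.2},
    {"x": 0,"y": 0,"z": 0.1,"rx": 0,"ry": 0,"rz": 0,"gripper": 3.2},
    {"x": 0,"y": 0,"z": 0.05,"rx": 0,"ry": 0,"rz": 0,"gripper": 3.2},
    {"x": 0,"y": 0,"z": 0,"rx": 0,"ry": 0,"rz": 0,"gripper": 3.2},
    {"x": 0,"y": 0,"z": 0,"rx": 0,"ry": 0,"rz": 0,"gripper": 3.2},
  ],
)

```text
clock: 27.18
eef_pos: [0.4411, 0.0794, 0.0811]
eef_rot: [180.0, 0.0, 115.0]
ft_force: [-5.3, -0.7, 10.3]
opening: 0.0354
```

Request:
send_rows(
  series=[
    {"x": 0,"y": 0,"z": -0.08,"rx": 0,"ry": 0,"rz": 0,"gripper": 3.2},
    {"x": 0,"y": 0,"z": 0,"rx": 0,"ry": 0,"rz": 0,"gripper": 6.0},
    {"x": 0,"y": 0,"z": 0,"rx": 0,"ry": 0,"rz": 0,"gripper": 6.0},
    {"x": 0,"y": 0,"z": 0,"rx": 0,"ry": 0,"rz": 0,"gripper": 6.0},
    {"x": 0,"y": 0,"z": -3,"rx": 0,"ry": 0,"rz": 0,"gripper": 6.0},
    {"x": 0,"y": 0,"z": -4,"rx": 0,"ry": 0,"rz": 0,"gripper": 6.0},
    {"x": 3,"y": 0.7,"z": -1,"rx": 0,"ry": 0,"rz": 0,"gripper": 6.0},
    {"x": 4.5,"y": 1,"z": 0,"rx": 0,"ry": 0,"rz": 0,"gripper": 6.0},
  ],
)

```text
clock: 28.18
eef_pos: [0.4252, 0.155, 0.1623]
eef_rot: [179.9, 0.0, 114.9]
ft_force: [0.4, -0.1, -0.2]
opening: 0.0595
```

Request:
send_rows(
  series=[
    {"x": 4.5,"y": 1,"z": 0,"rx": 0,"ry": 0,"rz": 0,"gripper": 8.6},
    {"x": 4.5,"y": 1,"z": 0,"rx": 0,"ry": 0,"rz": 0,"gripper": 8.6},
    {"x": 3,"y": 0.6,"z": 0,"rx": 0,"ry": 0,"rz": 0,"gripper": 8.6},
    {"x": 0,"y": 0,"z": 0,"rx": 0,"ry": 0,"rz": 0,"gripper": 8.6},
  ],
)

```text
clock: 28.68
eef_pos: [0.3971, 0.2756, 0.1611]
eef_rot: [-180.0, -0.0, 115.1]
ft_force: [-0.1, -0.7, 0.3]
opening: 0.086
```

```bash
cat > chk.py <<'E'
from h import *
import sys
t=sys.argv[1];s=arm.sense();print(s["eef_pos"],s["eef_rot"][2])
L=[]
for n in("top","side"):
    p,d=arm.capture(n);b=p[:,:,::-1]
    D=np.median([d]+[arm.capture(n)[1] for _ in range(4)],0);W=cloud(n,D)
    for k,xy,zs,r in(("round",(.442,.080),(42,72,102),.06),("rect",(.372,-.272),(46,80),.07)):
        for z in zs:
            try: print(n,k,z,blob(W,D,xy,z/1000-.006,z/1000+.008,r))
            except Exception as e: print(n,k,z,e)
        u,v=topix(n,[[*xy,.04]])[0].astype(int);L.append(cv2.resize(b[v-32:v+32,u-32:u+32],(380,380),interpolation=cv2.INTER_CUBIC)[:290])
cv2.imwrite(f"pics/{t}.png",np.vstack([np.hstack(L[:2]),np.hstack(L[2:])]))
E
python3 chk.py c1
```

```text
[0.39712406 0.27559102 0.16106328] 115.12873728590543
top round 42 {'n': 108, 'cen': [436.1, 78.6], 'box': [440.2, 78.7, 59.5, 59.3, 90.8], 'pca': 54.9, 'z': 40.8}
top round 72 {'n': 94, 'cen': [439.5, 73.0], 'box': [440.8, 76.6, 47.1, 46.4, 71.1], 'pca': 158.2, 'z': 70.7}
top round 102 {'n': 124, 'cen': [439.6, 78.9], 'box': [439.8, 79.0, 32.5, 31.2, 37.9], 'pca': -137.2, 'z': 100.9}
top rect 46 {'n': 258, 'cen': [374.6, -267.2], 'box': [372.5, -272.3, 83.3, 59.9, 25.4], 'pca': -157.2, 'z': 45.4}
top rect 80 {'n': 321, 'cen': [370.3, -270.9], 'box': [370.4, -271.6, 58.8, 41.5, 25.0], 'pca': -156.1, 'z': 79.6}
side round 42 {'n': 111, 'cen': [438.7, 102.2], 'box': [436.6, 95.5, 62.2, 38.0, 22.8], 'pca': -168.9, 'z': 40.5}
side round 72 {'n': 46, 'cen': [439.0, 97.9], 'box': [446.9, 94.0, 48.9, 22.8, 156.1], 'pca': 152.1, 'z': 67.8}
side round 102 {'n': 7, 'cen': [453.2, 91.9], 'box': [454.0, 90.8, 21.2, 2.5, 121.3], 'pca': 119.7, 'z': 97.4}
side rect 46 {'n': 0, 'cen': [nan, nan], 'box': [0.0, 0.0, 0.0, 0.0, 0.0], 'pca': 90.0, 'z': nan}
side rect 80 {'n': 0, 'cen': [nan, nan], 'box': [0.0, 0.0, 0.0, 0.0, 0.0], 'pca': 90.0, 'z': nan}h.py:14: RuntimeWarning: Mean of empty slice.
  q=p[:,:2]-p[:,:2].mean(0); ev,V=np.linalg.eigh(q.T@q); yp=np.degrees(np.arctan2(V[1,1],V[0,1]))
  ret = um.true_divide(
h.py:15: RuntimeWarning: Mean of empty slice.
  return dict(n=int(m.sum()),cen=np.round(p[:,:2].mean(0)*1000,1).tolist(),box=[round(float(x),1) for x in (cx,cy,w,h,a)],pca=round(float(yp),1),z=round(float(np.median(p[:,2])*1000),1))
  return _methods._mean(a, axis=axis, dtype=dtype,
  ret = ret.dtype.type(ret / rcount)
```

View pics/c1.png

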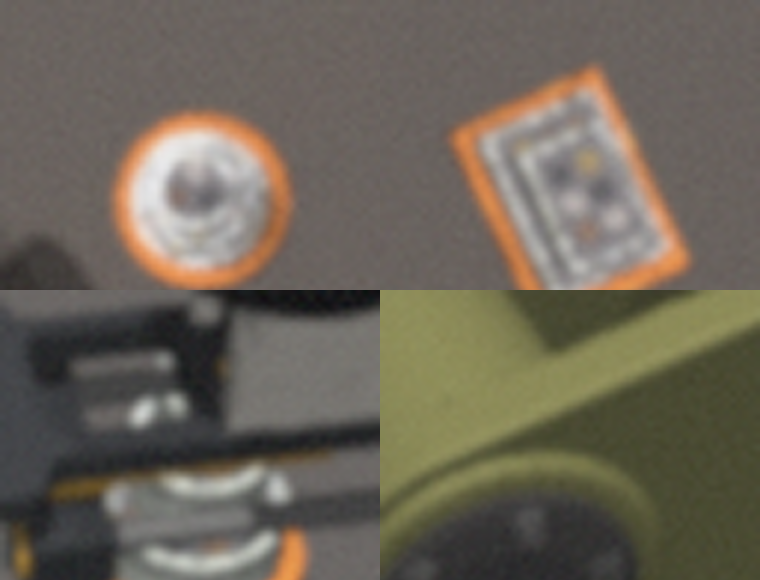

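The top crops show both piles centred to about 2 mm, with top heights of 101 mm and 80 mm as expected. The arm blocks the side view. I'll check the bystanders, then hand in.

```bash
python3 - <<'E'
from h import *
p,d=arm.capture("top");W=cloud("top",d)
print("cone",blob(W,d,(.444,-.07),.02,.11,.05)); print("dish",blob(W,d,(.529,.394),.013,.031,.06))
print(arm.sense()["clock"]); print(arm.job_done())
E
```

```text
cone {'n': 248, 'cen': [445.6, -79.1], 'box': [447.5, -79.4, 50.2, 42.1, 46.6], 'pca': 51.2, 'z': 82.9}
dish {'n': 406, 'cen': [534.2, 396.7], 'box': [535.8, 398.5, 73.2, 56.0, 117.0], 'pca': 113.4, 'z': 21.5}
29.225
the job is handed in; nothing more can be done
None
```

All five tins are on their stands, and I handed the job in at about 29 s on the clock. The round pile is large, medium, small from the bottom up; the rectangular pile is the small tin on the large one, long sides along the stand.

**Last checks, from the top camera:**
- **Round pile:** tin centres agree within about 2.5 mm and are 1–3 mm off the stand's centre. The lid heights, 41, 71 and 101 mm, match flat, upright tins.
- **Rectangular pile:** the upper tin is about 2 mm off the lower one, and both are 1–1.5 mm off the stand's centre. Yaws are 25.0° and 25.4°, against about 25° for the stand. An earlier reading of the upper tin gave 26.7°.
- **Thread cone:** it has not moved, within 0.1 mm.

**Less certain:**
- **Pin dish:** it read about 6 mm from where it started. Only part of it was visible (73 × 56 mm instead of 73 × 73), probably hidden by the gripper. I never moved the gripper down near it, so I put the shift down to that, but I couldn't confirm it.
- **Side camera:** the arm blocked its final view of both piles. It read y some 6 mm high against the robot throughout, so I mainly went by the top camera and the robot's position.
- **Small offsets:** I left the 2 mm errors alone, as nudging the piles seemed riskier.

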